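Put the loose refit parts back into the extinguisher service caddy

ROBOT

A 7-joint arm with a two-finger parallel gripper is mounted at the origin on the work surface. World frame = base frame: x ahead of the robot, y to its left, z up, the work surface at z = 0. Lengths are in m, angles in rad, forces in N, time in s.
With the tool pointing down it reaches from about 0.4 to 0.9 m from the base axis. Payload 5.5 kg.
Tool frame: the origin (TCP) lies midway between the tips of the shut fingers; the grasp point (between the pads) lies 19 mm behind it (manip.grip_depth is the distance from the TCP to the grasp point, in m); z points along the fingers, x is the direction in which the jaws open and shut, and the axes are right-handed (so a half turn about z gives the same grasp; the last joint's range is limited). The gripper opens to 92 mm and grips with 3 to 60 N. Pads are 19 mm wide; open, the fingers measure 130 mm over their backs; the gripper's body (75 mm by 190 mm) begins 47 mm behind the grasp point.
Start: joints at [1.557, 0.501, -0.427, 1.55, 0.221, 1.138, -0.21], TCP at [0.178, -0.625, 0.193] pointing down, gripper open.
Joint ranges: [-2.88, 2.88], [-0.31, 2.03], [-1.54, 1.56], [0.2, 2.42], [-1.41, 4.55], [0.19, 2.02], [-2.57, 2.57]. Speed limits (rad/s): [2.57, 2.57, 3.14, 3.14, 3.14, 3.14, 3.14].

INTERFACE

Orientations are given as a unit quaternion [x, y, z, w].
In Python, from bench import manip, effector, viewer gives the robot as it stands. Calls block until the motion is done:
- manip.move_pose(position, orientation): joint-space move of the TCP to a pose.
- manip.servo_line(position, ori=None, vel=0.15): straight line of the TCP; ori=None keeps the orientation; vel is the mean speed in m/s.
- manip.movej(angles): joint-space move.
- effector.open_jaws() and effector.close(f_grip=None): open the fingers fully, or close them until they stop; f_grip is the grip in N (None keeps the last).
- manip.sleep(seconds).
- manip.solve_ik(position, orientation): joint angles nearest the present ones, or None.
- viewer.get_image(name): name is "scene" or "top" or "wrist"; returns the picture (480x640x3 uint8, red, green, blue); there is no depth.
- viewer.get_calibration(name): a dict with "vfov" (degrees; the focal length in pixels is half the picture's height over the tangent of half this angle, whatever the lens; pixels are square), "cx", "cy" (the principal point, pixels), "dist_coeffs" ([k1, k2, p1, p2, k3] as OpenCV has them; the pictures are not rectified), "eye" and "attitude" of the camera in the world. Camera axes: x right, y down, z forward; pixel columns grow to the right and rows downward; lengths in m; the calibration is good to about 2 mm. A picture is of the moment at which its call begins: read the wrist's pose just before it. get_calibration takes no time and is no camera call; for the wrist camera it gives the pose at the moment of the call.
A pose or a line that the arm cannot do raises manip.PlanningError and nothing moves.
- manip.hand_in(): hands the job in, once; it reports no verdict.
Readings, each from a call of its own:
- manip.current_clock(): time.
- manip.current_q(): joint angles.
- manip.current_joint_velocities(): joint speeds.
- manip.current_tau(): joint torques, N m.
- manip.current_tool_pos(): TCP position.
- manip.current_tcp_rot(): TCP orientation.
- manip.current_force(): force on the tool from outside, world axes, zero at the start.
- manip.current_wrist_torque(): the same for the moment, N m.
- manip.current_finger_gap(): finger opening in m.
Only numpy, scipy, OpenCV 4.12 (cv2) and the standard library are available. Lean on these libraries where they do the work, as an engineer would, in place of code of your own. Each camera call takes 0.05 s, during which the arm holds its last target.

TASK

Put the four loose extinguisher parts (small gauge, small collar, nozzle and lever) away in the blue caddy, each in the bin that already holds one of its kind: set down, not dropped, on the bin's floor beside the one in it, the same way up as it now lies or stands on the bench. The large gauge and the large collar have no bin: leave them where they lie.

Things in the scene. Friction and masses are not known exactly. Their poses are not given: they have to be found in the camera images.
- gauge: loose small pressure gauge lying on its back, white dial up: round steel case 40 mm across and 14 mm thick, with a brass stem 14 mm long sticking out of its rim along its -x (11 mm wide; the far end is 34 mm from the centre). Origin: centre of the case's underside; z up. About 70 g.
- collar: loose small brass neck collar lying flat, teeth up: ring 44 mm outside, 30 mm inside, 14 mm high overall, of which the top 4 mm are four spanner teeth, centred on its +x, +y, -x and -y. Origin: centre of its underside; z up. About 80 g.
- nozzle: loose discharge nozzle standing on its mouth: black cone 40 mm across at the foot, narrowing to 21 mm at 36 mm height, then a round brass nut 24 mm across from 36 to 52 mm height, then a steel thread 14 mm across up to 62 mm. Origin: centre of the foot; z up. About 70 g.
- lever: loose red pressed-steel squeeze lever lying with its open side down: a channel 80 mm long along its x, 22 mm wide along its y, 14 mm high; flat sides to grip from x = -40 to +22 mm. Origin: centre of its length and width, at its underside; z up. About 60 g.
- gauge_bin: open grey bin in the blue caddy that already holds a small gauge (fast, centred 44 mm towards +x, stem to -y). All four bins: 140 mm along x, 104 along y, 35 high outside, walls 2.5 mm, inner floor 3 mm above the origin. Origin: centre of the underside, 3 mm above the bench; +x points away from the robot, give or take 6 degrees. Here the floor is free from x = -67 to +23 mm, y = -49 to +49.
- collar_bin: bin of the same size and frame that already holds a small 44 mm brass collar (fast in the bin, centred 42 mm towards +x); floor free from x = -67 to +19 mm, y = -49 to +49. The four bins stand side by side along y, 105 mm apart, in any order, in a low blue steel caddy 150 by 428 mm (long sides 28 mm high, end walls 43 mm) that does not shift.
- nozzle_bin: bin of the same size and frame that already holds a black nozzle standing on its mouth (fast in the bin, centred 43 mm towards +x, 65 mm high above the bin's origin); floor free from x = -67 to +22 mm, y = -49 to +49.
- lever_bin: bin of the same size and frame that already holds a red lever (fast in the bin, lying along the bin's y, centred 49 mm towards +x); floor free from x = -67 to +37 mm, y = -49 to +49. The 80 mm lever fits beside it, parallel to it.
- big_gauge: look-alike that has no bin: a regulator gauge of the same make but 63 mm across and 20 mm thick, lying dial up, stem 18 mm long along its -x. Origin: centre of the case's underside. To be left alone.
- big_collar: look-alike that has no bin: a brass collar of the same make but 68 mm outside, 50 mm inside and 18 mm high. Origin: centre of its underside. To be left alone.
Things that resemble listed ones, but are neither listed nor needed, are in the scene too. There is more than one size of the nozzle; the one meant has the size given above. Of the things that look like the lever, take the one that is farthest from the robot's base at the start.

How it is judged:
By the outcome, as a careful person would: the job done as asked, in the order asked, and still so for the second after the job is handed in, with the robot touching nothing.
It also fails if it takes over 109 s, if anything falls off the work surface, if the arm or the gripper's body presses on something with over 40 N, if the wrist force passes 120 N, or if a joint passes its speed limit or range.

## Working session

There is one attempt and no reset: what is moved stays moved. The work goes in short steps, each a Python script; the robot and the scene stay as the last script left them, time stands still between calls to the robot, and variables do not carry over. Pictures are saved under pics/ and viewed, and the job is handed in when it is done.

```bash
ls; mkdir -p pics; python3 - <<'E'
from bench import manip, effector, viewer
import cv2
for n in ("scene","top","wrist"):
    c=viewer.get_calibration(n); print(n,c)
    im=viewer.get_image(n); cv2.imwrite(f"pics/{n}0.png",im[:,:,::-1])
print(manip.current_clock(),manip.current_tcp_rot(),manip.current_tool_pos())
E
```

```text
pics
scene {'vfov': 49.62163822569575, 'cx': 324.11386182693104, 'cy': 235.19239596885728, 'dist_coeffs': array([0.03964118, 0.        , 0.        , 0.        , 0.        ]), 'eye': array([ 1.26238476, -0.17560936,  0.60980543]), 'attitude': array([ 0.71230448,  0.53660678, -0.28267678, -0.35322702])}
top {'vfov': 56.0434057722228, 'cx': 315.175439005534, 'cy': 238.2554571955284, 'dist_coeffs': array([-0.04394864,  0.        ,  0.        ,  0.        ,  0.        ]), 'eye': array([0.38244083, 0.01461817, 0.86091281]), 'attitude': array([-0.69604345,  0.71373571, -0.05341786,  0.05702087])}
wrist {'vfov': 60.198444037904785, 'cx': 316.31831649876995, 'cy': 236.31489211641033, 'dist_coeffs': array([-0.06838462,  0.        ,  0.        ,  0.        ,  0.        ]), 'eye': array([ 0.24398766, -0.60701243,  0.38497154]), 'attitude': array([ 0.79130473, -0.59766811, -0.07852281,  0.10229282])}
0.15 [ 7.97909883e-01 -6.02776305e-01 -5.79635222e-04 -4.56888412e-04] [ 0.17744653 -0.62470274  0.19190524]
```

View pics/scene0.png

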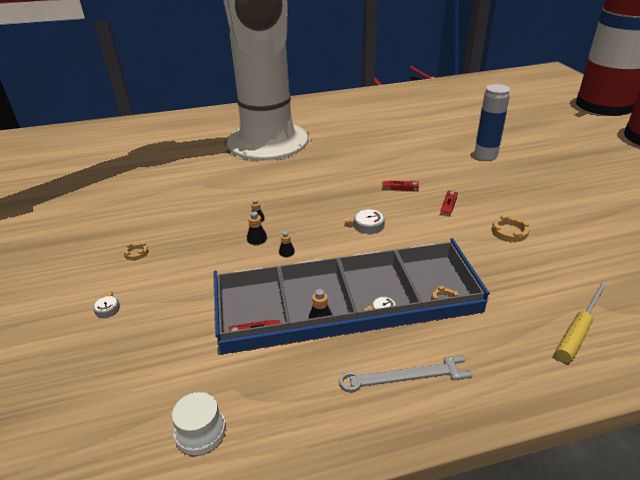

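View pics/top0.png

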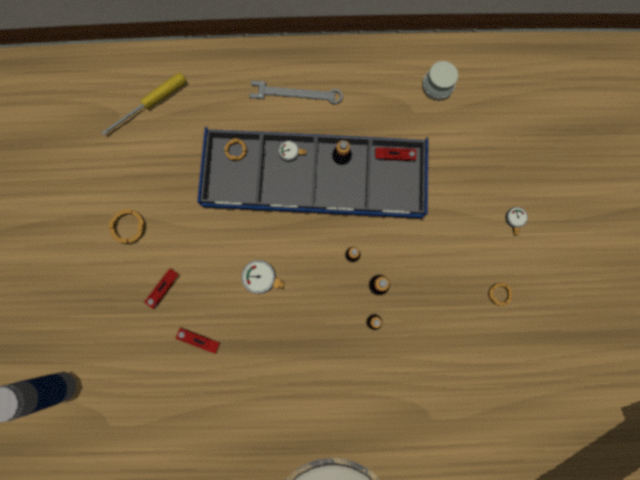

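View pics/wrist0.png

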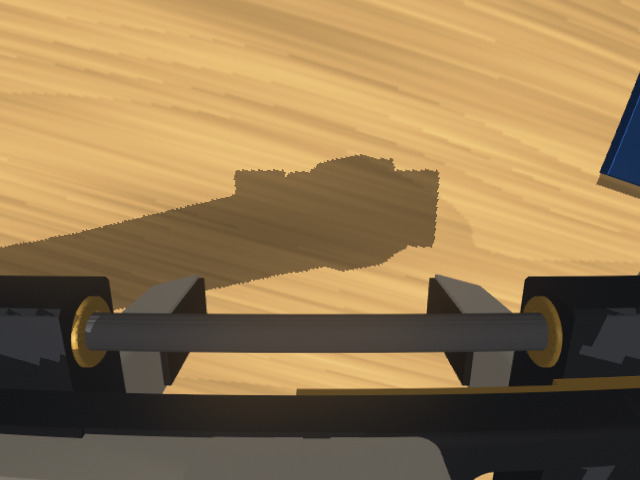

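The top view shows the caddy with bins, left to right: collar, gauge, nozzle, lever. Loose on the bench are the gauge (516,217), collar (500,293), three nozzles (353,254), (380,285) and (375,322), levers (162,288) and (197,340), the large gauge (258,277) and the large collar (127,227). Next I'll measure them.

```bash
cat > h.py <<'E'
import numpy as np, cv2
from scipy.spatial.transform import Rotation as R
def cam(c):
    f=240/np.tan(np.radians(c['vfov'])/2)
    K=np.array([[f,0,c['cx']],[0,f,c['cy']],[0,0,1]]); return K,np.array(c['dist_coeffs']),np.array(c['eye']),R.from_quat(c['attitude']).as_matrix()
def p2w(c,uv,z):
    K,d,e,A=cam(c)
    n=cv2.undistortPoints(np.array(uv,float).reshape(-1,1,2),K,d)[:,0]
    r=np.c_[n,np.ones(len(n))]@A.T
    return e+r*((z-e[2])/r[:,2])[:,None]
def w2p(c,X):
    K,d,e,A=cam(c)
    X=np.array(X,float).reshape(-1,3); Xc=(X-e)@A
    return cv2.projectPoints(Xc,np.zeros(3),np.zeros(3),K,d)[0][:,0]
def ortho(c,im,cx,cy,half,z,s=0.0005):
    # up = +x, left=+y
    n=int(2*half/s); i,j=np.mgrid[0:n,0:n]
    X=cx+half-i*s; Y=cy+half-j*s
    uv=w2p(c,np.stack([X,Y,0*X+z],-1)).astype(np.float32).reshape(n,n,2)
    return cv2.remap(im,uv[...,0],uv[...,1],cv2.INTER_CUBIC)
E
python3 - <<'E'
from h import *
from bench import viewer
c=viewer.get_calibration("top")
P={'gauge':(516,217,.014),'collar':(500,293,.012),'n1':(353,254,.06),'n2':(380,285,.06),'n3':(375,322,.06),'levA':(162,288,.014),'levB':(197,340,.014),'bg':(258,277,.02),'bc':(127,227,.018),'g_in':(289,150,.02),'c_in':(235,149,.018),'n_in':(343,147,.065),'l_in':(396,154,.02)}
im=cv2.imread('pics/top0.png'); t=[]
for k,(u,v,z) in P.items():
    w=p2w(c,[(u,v)],z)[0]; print(k,w.round(3),np.hypot(*w[:2]).round(3))
for k in ['gauge','collar','n1','n2','n3','levA']:
    u,v,z=P[k]; w=p2w(c,[(u,v)],z)[0]
    o=ortho(c,im,w[0],w[1],.065,0.0 if k[0]=='n' else z); cv2.putText(o,k,(5,20),0,.6,(255,255,255),1); t.append(o)
cv2.imwrite('pics/t1.png',np.vstack([np.hstack(t[:3]),np.hstack(t[3:])]))
cc=p2w(c,[(203,203),(206,130),(428,138),(425,214)],.03);print(cc.round(3))
E
```

```text
gauge [ 0.548 -0.371  0.014] 0.661
collar [ 0.403 -0.327  0.012] 0.519
n1 [ 0.479 -0.05   0.06 ] 0.481
n2 [ 0.422 -0.095  0.06 ] 0.433
n3 [ 0.358 -0.084  0.06 ] 0.367
levA [0.429 0.308 0.014] 0.528
levB [0.331 0.24  0.014] 0.409
bg [0.445 0.126 0.02 ] 0.462
bc [0.547 0.378 0.018] 0.665
g_in [0.691 0.064 0.02 ] 0.694
c_in [0.697 0.17  0.018] 0.717
n_in [ 0.677 -0.038  0.065] 0.678
l_in [ 0.677 -0.144  0.02 ] 0.692
[[ 0.587  0.228  0.03 ]
 [ 0.733  0.225  0.03 ]
 [ 0.705 -0.206  0.03 ]
 [ 0.554 -0.191  0.03 ]]
```

View pics/t1.png

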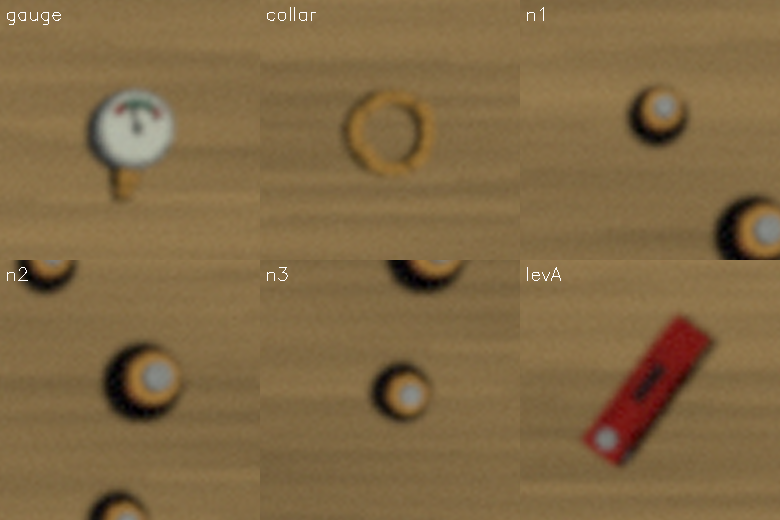

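View pics/w0c.png

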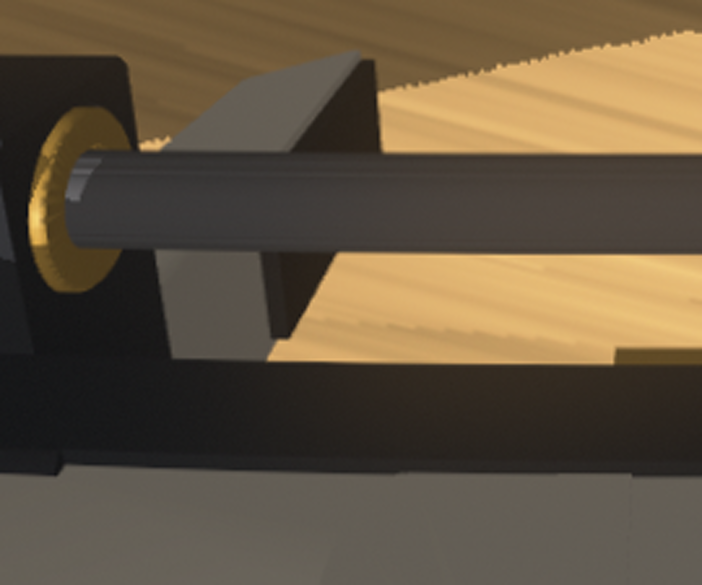

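```bash
python3 - <<'E'
from bench import manip, viewer
from h import *
c=viewer.get_calibration('wrist'); q=R.from_quat(manip.current_tcp_rot()).as_matrix(); t=manip.current_tool_pos()
print('eye in tool',q.T@(np.array(c['eye'])-t)); print(q.T@R.from_quat(c['attitude']).as_matrix())
im=cv2.imread('pics/wrist0.png'); s=2.5
big=cv2.resize(im[240:480,60:340],None,fx=s,fy=s,interpolation=2)
for x,col in ((.046,(0,255,0)),(.065,(0,0,255))):
  for sx in (1,-1):
    pr={}
    for y in (-.0095,.0095):
      for z in (0,-.019,-.038):
        p=(w2p(c,q@np.array([sx*x,y,z])+t)[0]-[60,240])*s
        cv2.circle(big,tuple(int(a) for a in p),3 if z==0 else 5,col,-1 if z==0 else 1)
cv2.imwrite('pics/w0d.png',big)
E
```

```text
eye in tool [ 0.000941   -0.06886061 -0.1931987 ]
[[ 9.99999962e-01 -2.17289484e-06 -2.77254482e-04]
 [ 7.30162105e-05  9.66735546e-01  2.55777986e-01]
 [ 2.67475985e-04 -2.55777996e-01  9.66735509e-01]]
```

View pics/w0d.png

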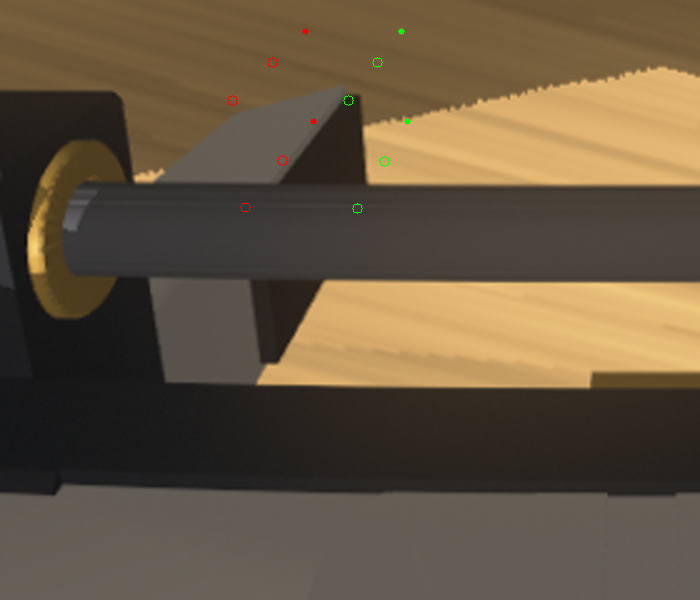

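```bash
cat >> h.py <<'E'
def down(psi):  # tool x at world angle psi
    return (R.from_euler('z',psi)*R.from_euler('x',np.pi)).as_quat()
def snap(viewer,n,name):
    c=viewer.get_calibration(n); im=viewer.get_image(n)[:,:,::-1].copy(); cv2.imwrite(f'pics/{name}.png',im); return c,im
E
python3 - <<'E'
from bench import manip, effector, viewer
from h import *
import pickle
x=R.from_quat(manip.current_tcp_rot()).as_matrix()[:,0]; print('psi now',np.arctan2(x[1],x[0]))
for psi in (np.pi/2,-np.pi/2,0,np.pi):
    print(psi,manip.solve_ik([.548,-.371,.2],down(psi)))
t0=manip.current_clock()
manip.move_pose([.53,-.36,.2],down(-1.65))
print(manip.current_clock()-t0)
snap(viewer,'wrist','w1'); snap(viewer,'scene','s1')
t0=manip.current_clock(); effector.close(10); print('close',manip.current_clock()-t0, manip.current_finger_gap())
snap(viewer,'wrist','w2'); snap(viewer,'scene','s2')
t0=manip.current_clock(); effector.open_jaws(); print('open',manip.current_clock()-t0, manip.current_clock())
a=[cv2.imread(f'pics/{n}.png') for n in ('w1','w2')]
b=[cv2.imread(f'pics/{n}.png')[150:390,0:240] for n in ('s1','s2')]
cv2.imwrite('pics/m1.png',np.vstack([np.hstack([cv2.resize(i,(400,300)) for i in a]),np.hstack([cv2.resize(i,(400,300)) for i in b])]))
E
```

```text
psi now -1.2939524393582265
1.5707963267948966 [ 1.22453627  0.71598771 -1.06309998  1.49688264  0.63654621  1.30516694
  1.66826586]
-1.5707963267948966 [ 0.90706624  0.53009451 -0.50777867  1.50826184  0.26989377  1.173378
 -1.21797981]
0 [ 1.08575132  0.60428834 -0.79448153  1.50160947  0.44573096  1.22360899
  0.22710525]
3.141592653589793 [-0.20954703  0.89699372  1.35322724  1.54979917 -0.88266362  1.41461765
 -1.93387084]
1.6167
close 1.4332999999999998 0.0006044220400390629
open 1.4583 4.8583
```

View pics/m1.png

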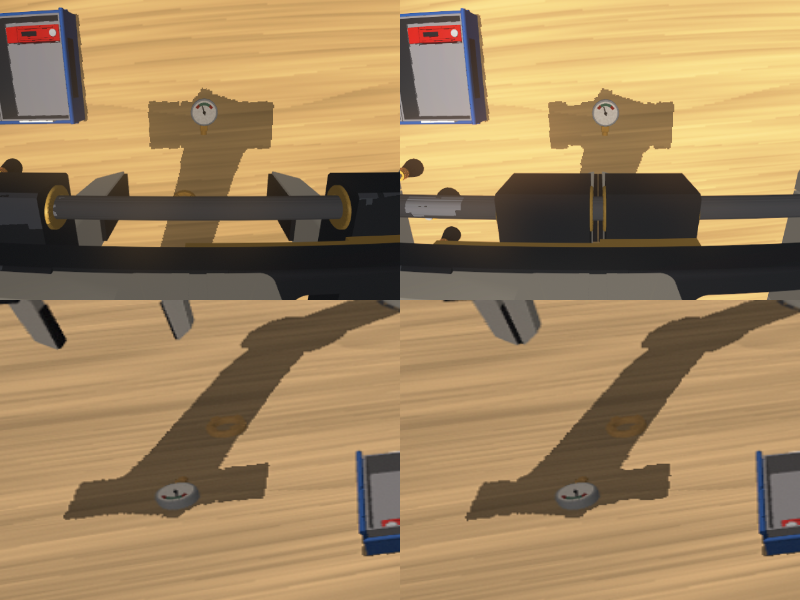

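```bash
python3 - <<'E'
from bench import manip, viewer
from h import *
q=R.from_quat(manip.current_tcp_rot()).as_matrix(); t=manip.current_tool_pos(); print(t)
out=[]
for n,f,(u0,v0,w,h),s in (('scene','s1',(0,140,160,120),5),('wrist','w1',(60,120,320,240),2.5)):
    c=viewer.get_calibration(n); im=cv2.imread(f'pics/{f}.png')
    big=cv2.resize(im[v0:v0+h,u0:u0+w],None,fx=s,fy=s,interpolation=2)
    for x,col in ((.046,(0,255,0)),(.065,(0,0,255))):
      for sx in (1,-1):
       for y in (-.0095,.0095):
        for z in (0,-.019,-.038):
          p=(w2p(c,q@np.array([sx*x,y,z])+t)[0]-[u0,v0])*s
          cv2.circle(big,tuple(int(a) for a in p),3 if z==0 else 5,col,-1 if z==0 else 1)
    p=(w2p(c,[.548,-.371,.014])[0]-[u0,v0])*s
    cv2.circle(big,tuple(int(a) for a in p),4,(255,0,0),2)
    cv2.imwrite(f'pics/o_{n}.png',big)
E
```

```text
[ 0.53005    -0.35998897  0.20003418]
```

View pics/o_scene.png

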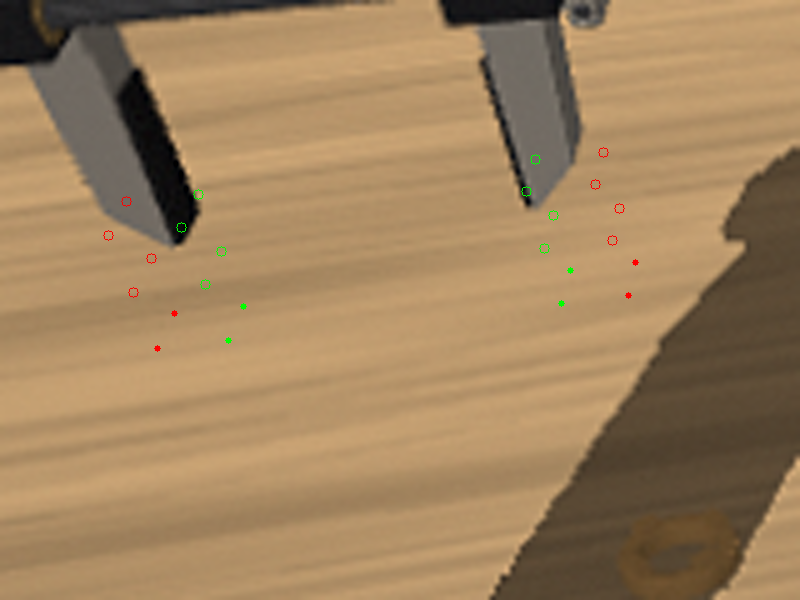

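View pics/o_wrist.png

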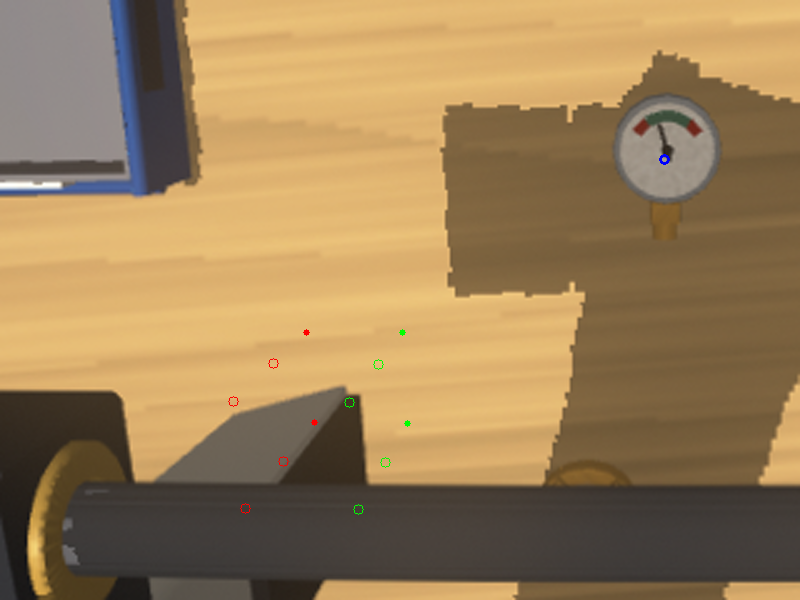

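```bash
python3 - <<'E'
from bench import manip, viewer
from h import *
q=R.from_quat(manip.current_tcp_rot()).as_matrix(); t=manip.current_tool_pos()
def ray(n,uv):
    c=viewer.get_calibration(n);K,d,e,A=cam(c)
    m=cv2.undistortPoints(np.array([[uv]],float),K,d)[0,0]; r=A@np.array([m[0],m[1],1]); return e,r/np.linalg.norm(r)
def tri(a,b):
    M=np.zeros((3,3));v=np.zeros(3)
    for e,r in (a,b):
        P=np.eye(3)-np.outer(r,r);M+=P;v+=P@e
    X=np.linalg.solve(M,v)
    return X,[np.linalg.norm((np.eye(3)-np.outer(r,r))@(X-e)) for e,r in (a,b)]
for s,w in (((71.9,183.2),(317.6,298)),((39.4,182),(203.2,278)),((39.4,182),(205,318)),((35,188.6),(203.2,278)),((35,188.6),(205,318))):
    X,r=tri(ray('scene',s),ray('wrist',w)); print(s,(q.T@(X-t)).round(4),X.round(3),np.round(r,4))
# gauge consistency
img=cv2.imread('pics/s1.png');
print(w2p(viewer.get_calibration('scene'),[[.548,-.371,.014],[.403,-.327,.01]]))
E
```

```text
(71.9, 183.2) [ 0.0022  0.0003 -0.0309] [ 0.53  -0.362  0.231] [0.0009 0.0009]
(39.4, 182) [-0.0044 -0.0486 -0.0841] [ 0.579 -0.359  0.284] [0.0305 0.0305]
(39.4, 182) [-0.003  -0.0412 -0.0842] [ 0.571 -0.36   0.284] [0.0335 0.0335]
(35, 188.6) [-0.0017 -0.0508 -0.0801] [ 0.581 -0.362  0.28 ] [0.0354 0.0354]
(35, 188.6) [-0.0002 -0.0438 -0.0808] [ 0.574 -0.363  0.281] [0.0385 0.0385]
[[106.13970254 301.956113  ]
 [136.03698731 248.22804781]]
```

```bash
python3 - <<'E'
from bench import manip, viewer
from h import *
c=viewer.get_calibration('wrist')
g=p2w(c,[(326.8,179.6)],.014)[0]; s=p2w(c,[(326,215)],.008)[0]; print(g,s,np.linalg.norm((g-s)[:2]),np.degrees(np.arctan2(*(g-s)[1::-1])))
# edges of dial for diameter
e=p2w(c,[(613/2.5+60,149/2.5+120),(720/2.5+60,149/2.5+120)],.012);print(np.linalg.norm(e[0]-e[1]))
ct=viewer.get_calibration('top');print(p2w(ct,[(516.5,217)],.014))
n=ortho(c,cv2.imread('pics/w1.png'),g[0],g[1],.05,.014,.00025);cv2.imwrite('pics/g1.png',n)
E
```

```text
[ 0.55162807 -0.3720023   0.014     ] [ 0.51741265 -0.36887915  0.008     ] 0.034357661281743564 -5.215451104716295
0.039395337525497856
[[ 0.54748105 -0.37151143  0.014     ]]
```

View pics/g1.png

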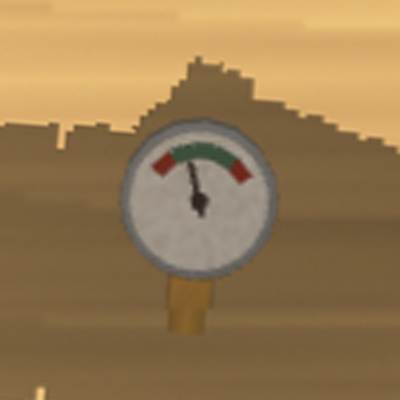

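```bash
python3 - <<'E'
from bench import manip, effector, viewer
from h import *
psi=np.radians(-95.2)
manip.move_pose([.5515,-.372,.09],down(psi))
manip.servo_line([.5515,-.372,.02],vel=.12)
print(manip.current_clock(),manip.current_tool_pos(),manip.current_force())
snap(viewer,'wrist','w3'); c,im=snap(viewer,'scene','s3')
q=R.from_quat(manip.current_tcp_rot()).as_matrix(); t=manip.current_tool_pos()
out=im[220:370,20:220]; s=4
big=cv2.resize(out,None,fx=s,fy=s,interpolation=2)
for z,col in ((0,(0,0,255)),(-.031,(0,255,0))):
  for x in (-.046,.046):
    for y in (-.0095,.0095):
      p=(w2p(c,q@np.array([x,y,z])+t)[0]-[20,220])*s; cv2.circle(big,tuple(int(a) for a in p),4,col,-1)
cv2.imwrite('pics/o3.png',big)
E
```

```text
6.1167 [ 0.55227881 -0.37231302  0.02090199] [ 0.75077975  0.16144381 -0.0201875 ]
```

View pics/o3.png

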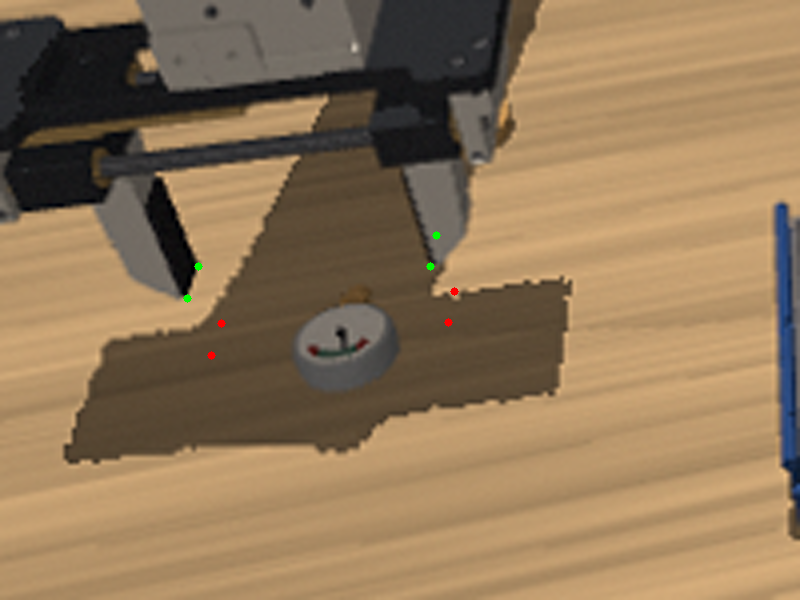

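View pics/w3.png

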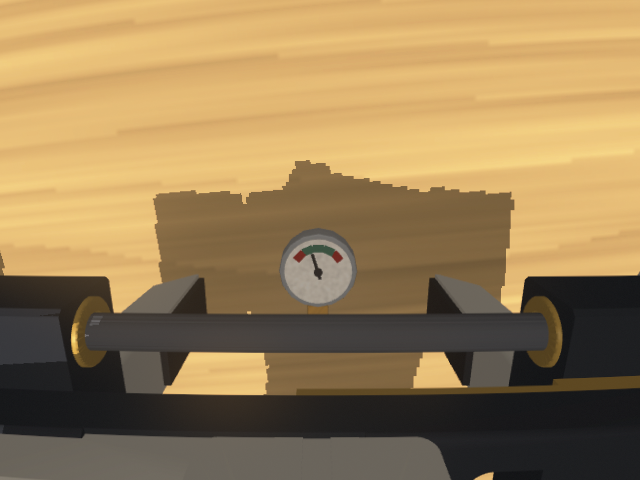

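```bash
cat >> h.py <<'E'
OFF=0.031
E
python3 - <<'E'
from bench import manip, effector, viewer
from h import *
manip.servo_line([.5515,-.372,-.010],vel=.1); print(manip.current_force())
manip.servo_line([.5515,-.372,-.0255],vel=.05)
print(manip.current_clock(),manip.current_tool_pos(),manip.current_force())
snap(viewer,'wrist','w4'); c,im=snap(viewer,'scene','s4')
cv2.imwrite('pics/o4.png',np.hstack([cv2.resize(im[220:370,20:220],None,fx=2,fy=2),cv2.resize(cv2.imread('pics/w4.png'),(400,300))]))
E
```

```text
[0.03180349 0.78784777 1.01704062]
7.125 [ 0.55126738 -0.37179141 -0.02590635] [-0.19332146 -0.71431545 -0.40653403]
```

View pics/o4.png

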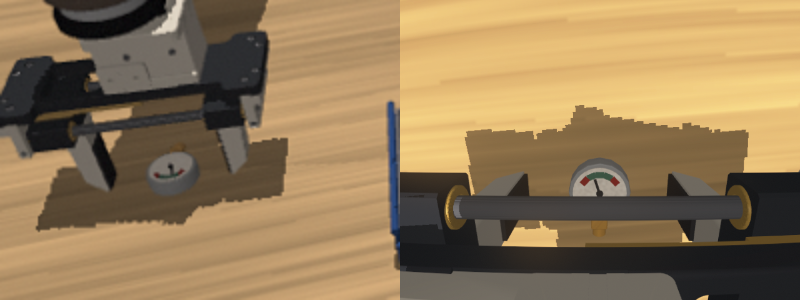

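```bash
python3 - <<'E'
from bench import manip, effector, viewer
from h import *
effector.close(20); print('gap',manip.current_finger_gap())
manip.servo_line([.5515,-.372,.09],vel=.15)
print(manip.current_force(),manip.current_finger_gap())
manip.move_pose([.60,.01,.22],down(np.radians(-94)))
manip.sleep(.15)
print(manip.current_clock(),manip.current_finger_gap())
c,im=snap(viewer,'wrist','w5')
import pickle; pickle.dump(c,open('w5.pkl','wb'))
E
```

```text
gap 0.038961472391035215
[-0.64852961 -0.6356449  -0.8441217 ] 0.03890651233502037
10.6833 0.03888380708616839
```

View pics/w5.png

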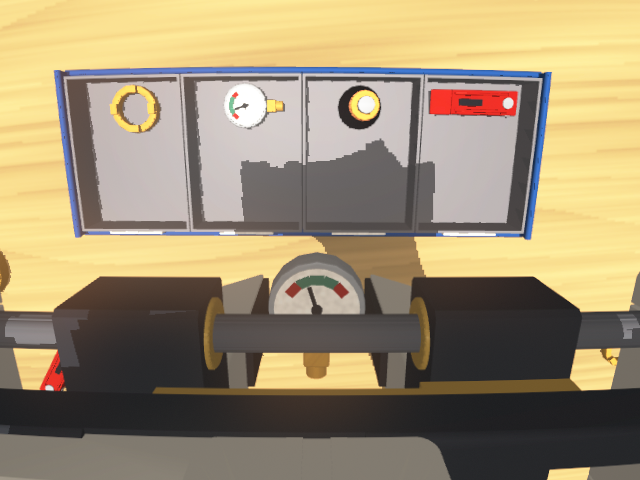

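```bash
python3 - <<'E'
from h import *
import pickle
c=pickle.load(open('w5.pkl','rb')); im=cv2.imread('pics/w5.png')
# top-of-wall points in picture, then bin fit
s=.0006; X0,X1,Y0,Y1=.53,.76,.26,-.24
i,j=np.mgrid[0:int((X1-X0)/s),0:int((Y0-Y1)/s)]
X=X1-i*s;Y=Y0-j*s
uv=w2p(c,np.stack([X,Y,0*X+.038],-1)).astype(np.float32).reshape(*X.shape,2)
o=cv2.remap(im,uv[...,0],uv[...,1],cv2.INTER_CUBIC)
for k in range(0,o.shape[0],50): cv2.putText(o,f'{X1-k*s:.2f}',(0,k+10),0,.35,(0,0,0),1)
cv2.imwrite('pics/bo.png',o[:, :800]); print(o.shape)
E
```

```text
(383, 833, 3)
```

View pics/bo.png

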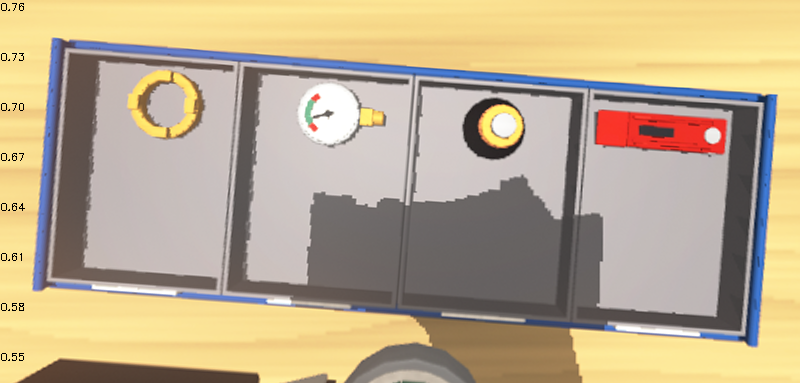

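```bash
cat >> h.py <<'E'
BC=np.array([.6455,.0161]); BY=np.radians(-3.87)
BX=np.array([np.cos(BY),np.sin(BY)]); BYv=np.array([-np.sin(BY),np.cos(BY)])
BO={'collar':.1575,'gauge':.0525,'nozzle':-.0525,'lever':-.1575}
def b2w(k,x,y): return BC+BYv*(BO[k]+y)+BX*x
def overlay(c,im):
    im=im.copy()
    def poly(P,col,cl=True):
        p=w2p(c,P); cv2.polylines(im,[np.round(p*8).astype(np.int32)],cl,col,1,cv2.LINE_AA,3)
    for k in BO:
        for hx,hy,z,col in ((.07,.052,.038,(0,255,0)),(.0675,.0495,.006,(255,0,255))):
            poly([[*b2w(k,x,y),z] for x,y in ((hx,hy),(hx,-hy),(-hx,-hy),(-hx,hy))],col)
    t=np.linspace(0,2*np.pi,40)
    for k,cx,r,z in (('gauge',.044,.02,.02),('collar',.042,.022,.016),('nozzle',.043,.02,.006)):
        poly([[*b2w(k,cx+r*np.cos(a),r*np.sin(a)),z] for a in t],(255,255,0))
    poly([[*b2w('lever',x,y),.02] for x,y in ((.06,.04),(.06,-.04),(.038,-.04),(.038,.04))],(255,255,0))
    return im
E
python3 - <<'E'
from h import *
import pickle
c=pickle.load(open('w5.pkl','rb')); im=cv2.imread('pics/w5.png')
o=overlay(c,im)[60:250,40:560]; 
big=cv2.resize(overlay(c,cv2.imread('pics/w5.png'))[60:250,40:560],None,fx=1.53,fy=1.53,interpolation=2)
from bench import viewer
ct=viewer.get_calibration('top'); b2=cv2.resize(overlay(ct,cv2.imread('pics/top0.png'))[115:230,190:440],(795,366),interpolation=2)
cv2.imwrite('pics/ov.png',np.vstack([big[:, :795],b2])[:600])
E
```

```text
(no output)
```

View pics/ov.png

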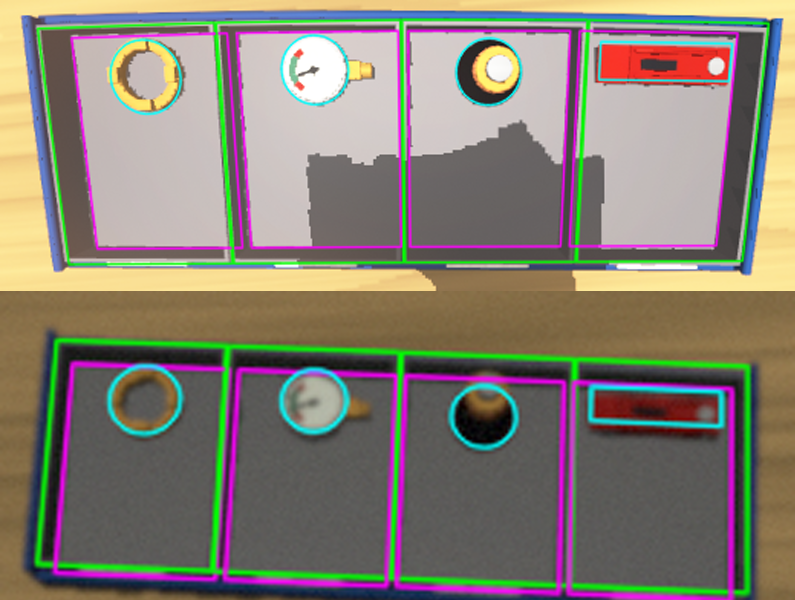

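```bash
cat >> h.py <<'E'
def setdown(manip,xy,z0,zmin,fth=4.0,step=.0008):
    f0=np.array([manip.current_force() for _ in range(3)]).mean(0)
    z=z0
    while z>zmin:
        z-=step; manip.servo_line([xy[0],xy[1],z],vel=.03); manip.sleep(.05)
        f=np.array(manip.current_force())-f0
        if f[2]>fth: break
    print('setdown z',z,'f',f.round(2),manip.current_tool_pos()); return z
E
python3 - <<'E'
from bench import manip, effector, viewer
from h import *
xy=b2w('gauge',-.007,.0005); psi=BY+np.radians(37.5)-np.pi
print(xy,np.degrees(psi))
manip.move_pose([*xy,.09],down(psi)); 
manip.servo_line([*xy,.045],vel=.15); manip.sleep(.1)
print(manip.current_clock(),manip.current_q(),manip.current_tool_pos(),manip.current_finger_gap())
c,im=snap(viewer,'wrist','w6'); cv2.imwrite('pics/w6o.png',overlay(c,im)); snap(viewer,'scene','s6')
E
```

```text
[0.64209309 0.0694516 ] -146.37
12.2917 [-0.45771257  0.66129277  0.43400733  1.69032522 -0.34649557  0.86502155
 -2.43287421] [0.64312808 0.06890209 0.04617775] 0.03898907951493419
```

View pics/w6o.png

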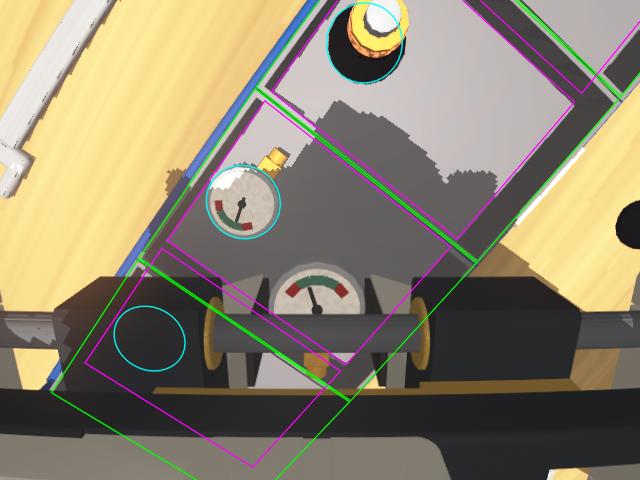

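View pics/s6.png

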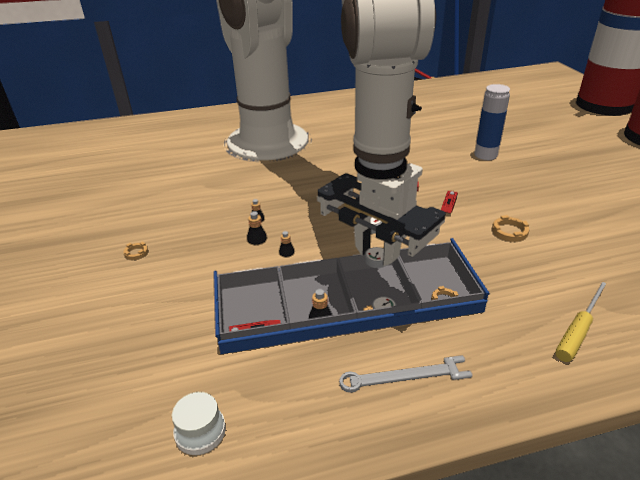

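```bash
python3 - <<'E'
from bench import manip, effector, viewer
from h import *
xy=b2w('gauge',-.007,.0005)
manip.servo_line([*xy,-.015],vel=.1)
print(manip.current_tool_pos()-np.array([*xy,-.015])); manip.sleep(.3); print(manip.current_tool_pos()-np.array([*xy,-.015]))
setdown(manip,xy,-.0178,-.0225)
print(manip.current_clock())
c,im=snap(viewer,'wrist','w7'); cv2.imwrite('pics/w7o.png',overlay(c,im)); 
E
```

```text
[ 2.20939120e-04 -1.86691790e-04 -6.98255473e-05]
[5.07359816e-04 9.09911095e-05 6.62652254e-04]
setdown z -0.020199999999999996 f [-3.46 -0.2   6.53] [ 0.64220822  0.06946973 -0.01957001]
14.3583
```

View pics/w7o.png

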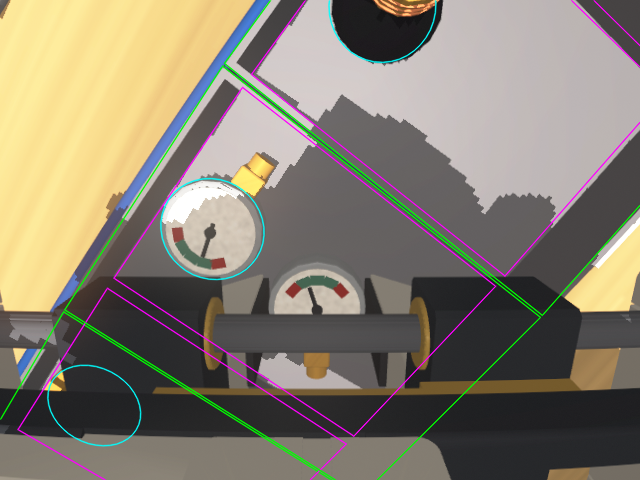

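```bash
python3 - <<'E'
from bench import manip, effector, viewer
from h import *
effector.open_jaws(); print(manip.current_finger_gap(),manip.current_force(),manip.current_tool_pos())
c,im=snap(viewer,'wrist','w8'); cv2.imwrite('pics/w8.png',im)
E
```

```text
0.09175854315981004 [ 0.34890939 -0.31724265  0.09603904] [ 0.64237875  0.06931484 -0.02005729]
```

View pics/w8.png

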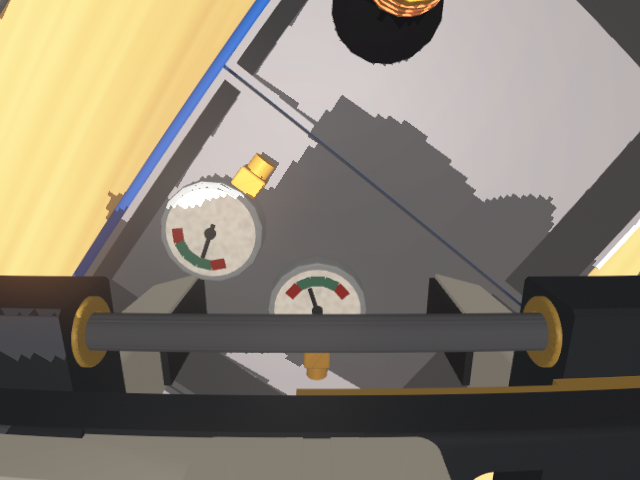

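```bash
python3 - <<'E'
from bench import manip, effector, viewer
from h import *
xy=b2w('gauge',-.007,.0005)
manip.servo_line([*xy,.06],vel=.2)
manip.move_pose([.40,-.328,.15],down(np.radians(-100))); manip.sleep(.2)
print(manip.current_clock())
c,im=snap(viewer,'wrist','w9'); o=ortho(c,im,.40,-.328,.06,.010,.0003)
cv2.imwrite('pics/c9.png',np.hstack([o,cv2.resize(im,(400,300))[:, :].copy()] if False else [o]))
ct,t=snap(viewer,'top','t9')
E
```

```text
17.925
```

View pics/c9.png

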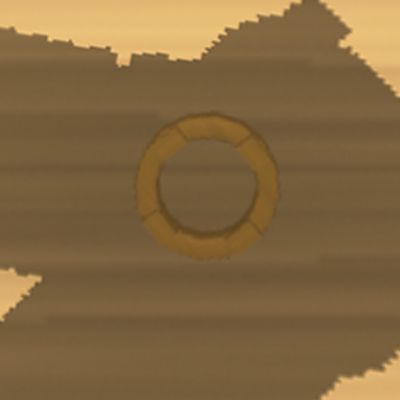

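View pics/w9.png

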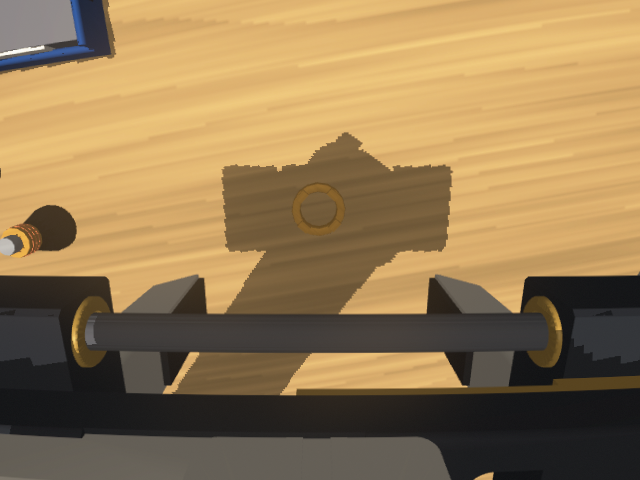

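View pics/t9.png

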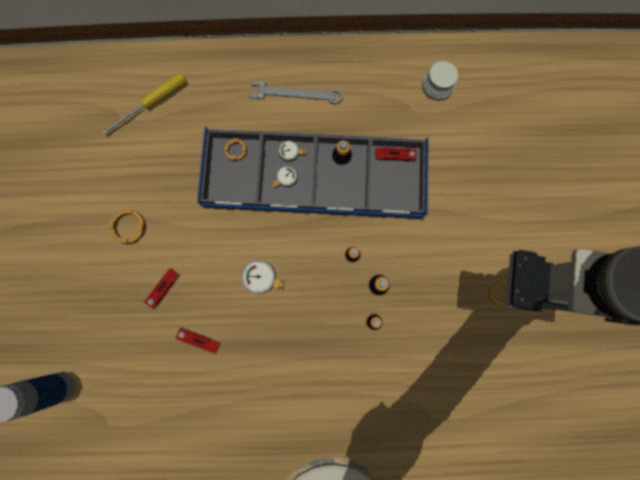

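```bash
python3 - <<'E'
from bench import manip, effector, viewer
from h import *
p=[.4042,-.330]
manip.servo_line([*p,.03],vel=.2); manip.servo_line([*p,-.0252],vel=.1); manip.sleep(.15)
print(manip.current_tool_pos(),manip.current_force())
effector.close(20); print('gap',manip.current_finger_gap(),manip.current_tool_pos())
manip.servo_line([*p,.09],vel=.2)
xy=b2w('collar',-.0098,.0)
for a in (39,-39):
  for k in (0,np.pi,-np.pi):
    q=manip.solve_ik([*xy,.05],down(BY+np.radians(a)+k)); print(a,k,None if q is None else q.round(2))
print(manip.current_finger_gap(),manip.current_clock())
E
```

```text
[ 0.4048471  -0.33047049 -0.02444316] [-0.37391811  0.31945646  0.4929551 ]
gap 0.03719733306525391 [ 0.40387001 -0.33140566 -0.02392548]
39 0 [-0.19  0.66 -0.16  1.61  0.13  0.89  0.22]
39 3.141592653589793 [-0.64  0.7   0.48  1.63 -0.39  0.91 -2.54]
39 -3.141592653589793 [-0.64  0.7   0.48  1.63 -0.39  0.91 -2.54]
-39 0 [-0.42  0.66  0.16  1.62 -0.13  0.88 -0.96]
-39 3.141592653589793 [ 0.45  1.11 -1.31  1.58  1.1   1.33  1.38]
-39 -3.141592653589793 [ 0.45  1.11 -1.31  1.58  1.1   1.33  1.38]
0.034810451695446595 21.25
```

```bash
python3 - <<'E'
from bench import manip, effector, viewer
from h import *
print(manip.current_finger_gap())
c,im=snap(viewer,'wrist','w10'); c2,im2=snap(viewer,'scene','s10')
cv2.imwrite('pics/m10.png',np.hstack([cv2.resize(im[200:420,180:460],None,fx=1.8,fy=1.8),cv2.resize(im2[150:300,60:210],(396,396))]))
E
```

```text
0.034810451695446595
```

View pics/m10.png

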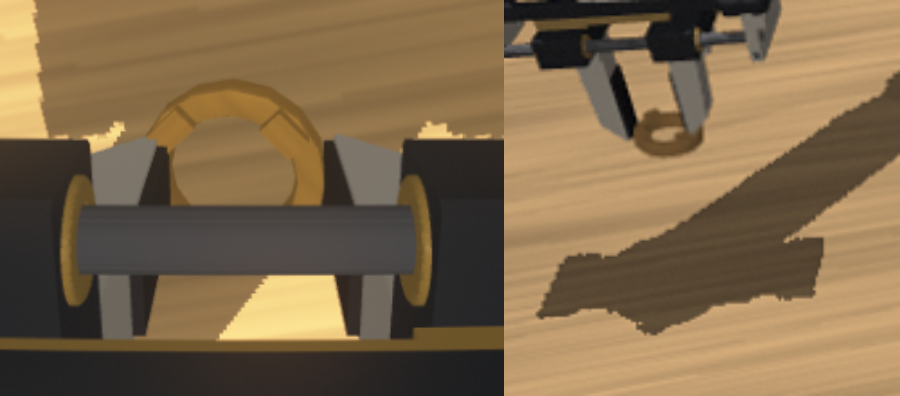

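```bash
python3 - <<'E'
import cv2,numpy as np
a=cv2.imread('pics/w10.png')[230:325,225:385]; b=cv2.imread('pics/s10.png')[160:220,90:160]
cv2.imwrite('pics/z10.png',np.vstack([cv2.resize(a,(505,300),interpolation=2),cv2.resize(b,(505,300)[:1]+(300,),interpolation=2)]))
E
```

```text
(no output)
```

View pics/z10.png

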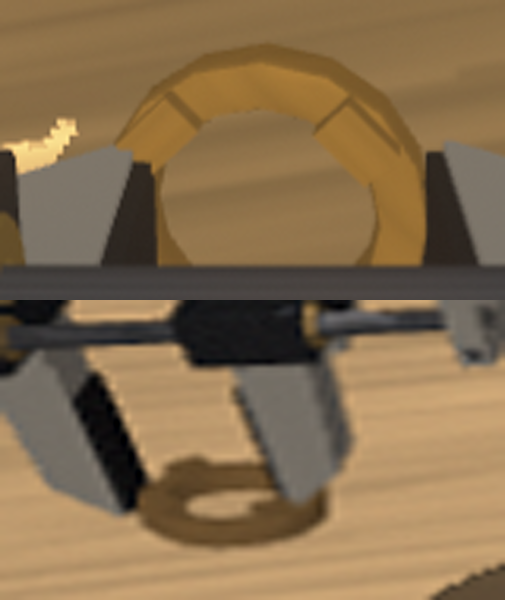

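```bash
python3 - <<'E'
from bench import manip, effector, viewer
from h import *
p=[.4042,-.330]
manip.servo_line([*p,-.010],vel=.2); manip.sleep(.1)
setdown(manip,p,-.012,-.026,fth=2.5,step=.001)
print(manip.current_finger_gap())
effector.open_jaws(); manip.sleep(.1)
print(manip.current_tool_pos(),manip.current_clock())
snap(viewer,'wrist','w11a'); 
manip.servo_line([*p,.06],vel=.25); manip.sleep(.2)
import pickle
c,im=snap(viewer,'wrist','w11'); pickle.dump(c,open('w11.pkl','wb'))
cv2.imwrite('pics/c11.png',ortho(c,im,*p,.06,.010,.0003))
E
```

```text
setdown z -0.02400000000000001 f [-1.79  2.43  5.97] [ 0.40437856 -0.33013877 -0.02339938]
0.035314288569232334
[ 0.4042276  -0.32998218 -0.02400459] 26.8333
```

View pics/c11.png

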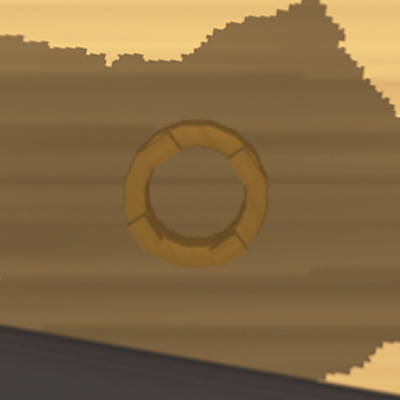

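View pics/w11a.png

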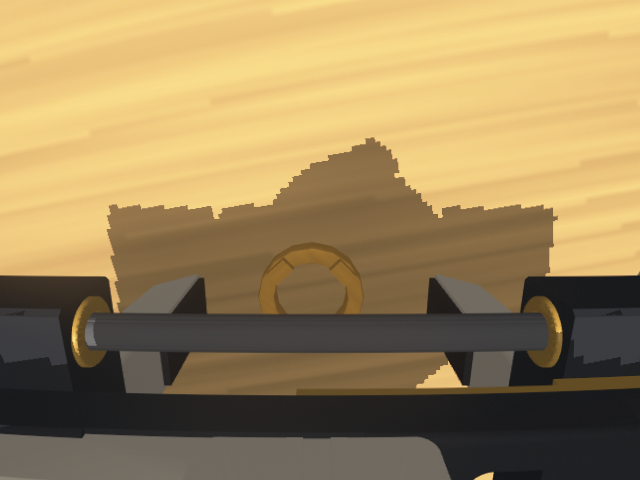

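```bash
python3 - <<'E'
from bench import manip, effector, viewer
from h import *
p=[.4060,-.329]
manip.servo_line([*p,-.020],vel=.2); manip.sleep(.15)
z=setdown(manip,p,-.025,-.037,fth=2.5,step=.001)
print(manip.current_clock())
snap(viewer,'wrist','w12'); snap(viewer,'scene','s12')
a=cv2.imread('pics/s12.png')[180:280,80:200]; cv2.imwrite('pics/s12z.png',cv2.resize(a,None,fx=5,fy=5,interpolation=2))
E
```

```text
setdown z -0.03400000000000001 f [-0.27  0.77  6.12] [ 0.40613919 -0.32912553 -0.03366616]
31.1167
```

View pics/s12z.png

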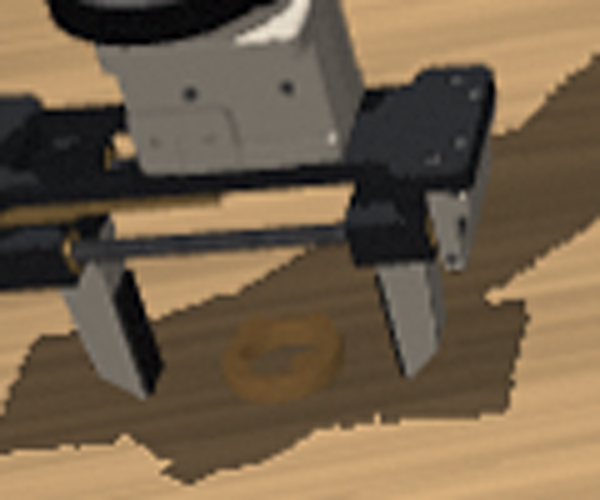

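```bash
sed -i 's/^OFF=.*/OFF=0.0333/' h.py; python3 - <<'E'
from bench import manip, effector, viewer
from h import *
p=[.4060,-.329]
manip.servo_line([*p,-.0305],vel=.05); manip.sleep(.15)
print(manip.current_tool_pos(),manip.current_force())
effector.close(20); print('gap',manip.current_finger_gap(),manip.current_tool_pos())
manip.servo_line([*p,.06],vel=.2)
print('gap',manip.current_finger_gap())
xy=b2w('collar',-.0098,.0)
manip.move_pose([*xy,.06],down(BY+np.radians(-39))); manip.sleep(.15)
print(manip.current_tool_pos(),manip.current_finger_gap(),manip.current_clock())
c,im=snap(viewer,'wrist','w13'); cv2.imwrite('pics/w13o.png',overlay(c,im))
E
```

```text
[ 0.40592538 -0.32889909 -0.03063162] [ 0.1905367  -0.17080737 -0.68344693]
gap 0.04259279210170537 [ 0.40599225 -0.32894512 -0.03050765]
gap 0.04250518362874169
[0.64669013 0.17200461 0.06017461] 0.04272297851871372 35.2083
```

View pics/w13o.png

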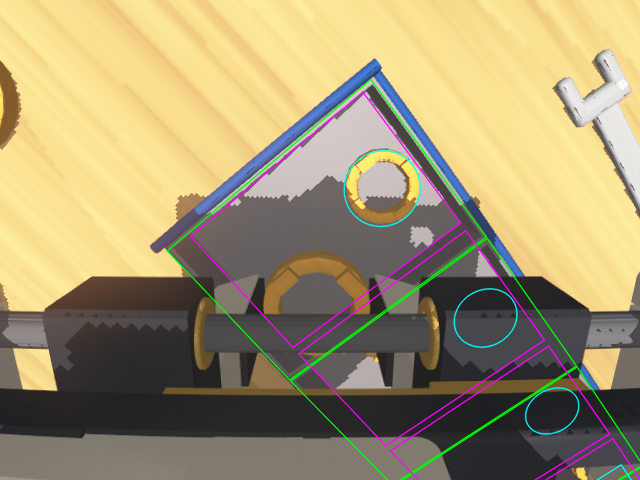

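```bash
python3 - <<'E'
from bench import manip, effector, viewer
from h import *
xy=b2w('collar',-.0098,.0)
manip.servo_line([*xy,-.018],vel=.12); manip.sleep(.15)
setdown(manip,xy,-.0222,-.028,fth=3)
effector.open_jaws(); print(manip.current_finger_gap(),manip.current_force(),manip.current_tool_pos(),manip.current_clock())
snap(viewer,'wrist','w14')
E
```

```text
setdown z -0.025399999999999995 f [-2.07 -0.19  6.05] [ 0.64659007  0.17401541 -0.02451432]
0.09147098329462028 [-0.76574348  0.27825032 -1.05227058] [ 0.64626767  0.1740909  -0.02542164] 38.4083
```

View pics/w14.png

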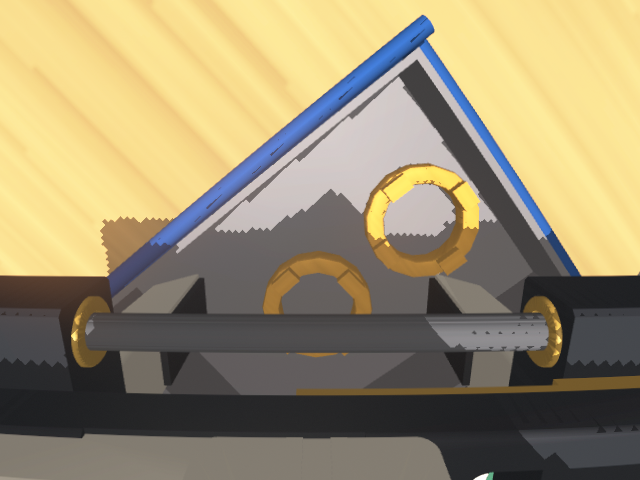

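```bash
python3 - <<'E'
from bench import manip, effector, viewer
from h import *
import pickle
xy=b2w('collar',-.0098,.0)
manip.servo_line([*xy,.05],vel=.25)
manip.move_pose([.415,-.10,.13],down(np.radians(-94))); manip.sleep(.2)
print(manip.current_clock())
c,im=snap(viewer,'wrist','w15'); pickle.dump(c,open('w15.pkl','wb'))
a=ortho(c,im,.43,-.08,.09,.0,.0006); b=ortho(c,im,.43,-.08,.09,.052,.0006)
cv2.imwrite('pics/n15.png',np.hstack([a,b]))
E
```

```text
40.4833
```

View pics/n15.png

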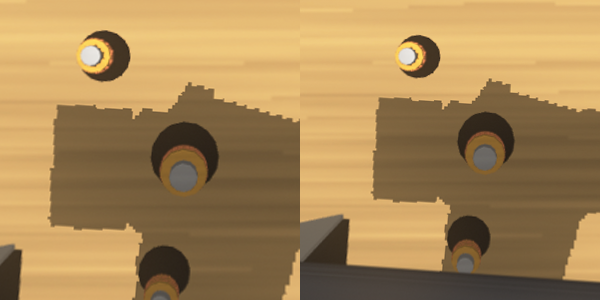

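View pics/w15.png

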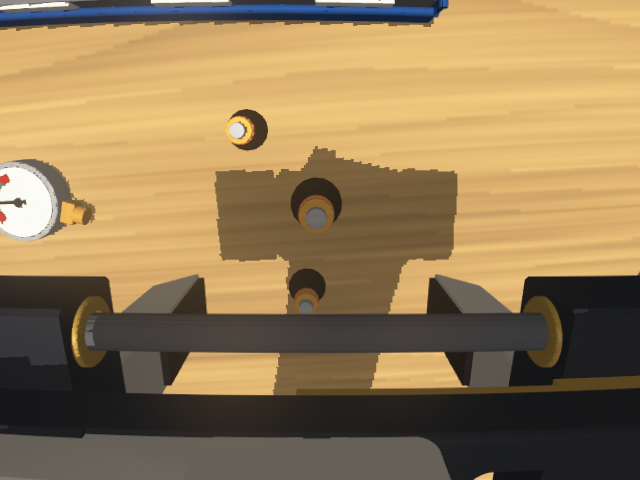

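```bash
python3 - <<'E'
from bench import manip, effector, viewer
from h import *
p=[.4272,-.101]
manip.servo_line([*p,.06],vel=.2); manip.servo_line([*p,.0045],vel=.1); manip.sleep(.15)
print(manip.current_tool_pos(),manip.current_force())
effector.close(20); print('gap',manip.current_finger_gap(),manip.current_tool_pos())
manip.servo_line([*p,.09],vel=.2)
print('gap',manip.current_finger_gap())
xy=b2w('nozzle',-.020,.0)
manip.move_pose([*xy,.09],down(BY-np.pi/2)); 
manip.servo_line([*xy,.03],vel=.15);manip.sleep(.15)
print(manip.current_tool_pos(),manip.current_finger_gap(),manip.current_clock())
c,im=snap(viewer,'wrist','w16'); cv2.imwrite('pics/w16o.png',overlay(c,im)); snap(viewer,'scene','s16')
E
```

```text
[ 0.42793711 -0.10108006  0.00519993] [ 0.62442744 -0.06344548 -0.37397984]
gap 0.023335283656923438 [ 0.42717924 -0.10098283  0.00447062]
gap 0.023152937075163
[ 0.62311176 -0.03521475  0.03150087] 0.023641835496080933 45.0833
```

View pics/w16o.png

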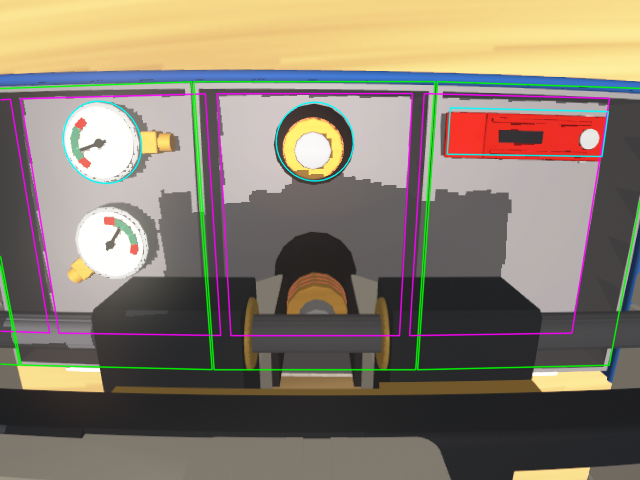

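View pics/s16.png

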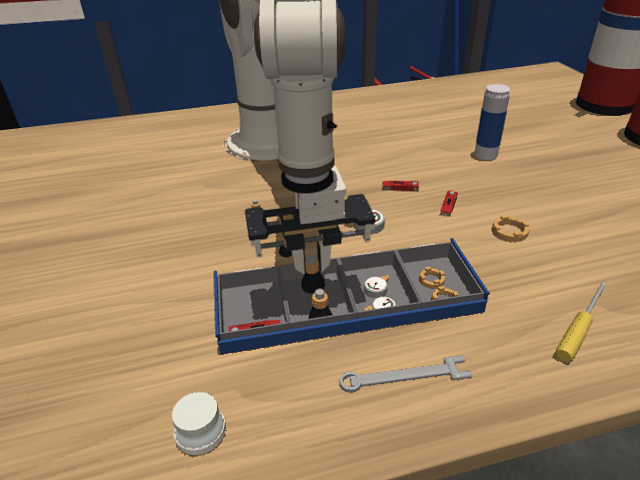

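```bash
python3 - <<'E'
from bench import manip, effector, viewer
from h import *
xy=b2w('nozzle',-.020,.0)
manip.servo_line([*xy,.016],vel=.1); manip.sleep(.15)
setdown(manip,xy,.0125,.007,fth=3)
effector.open_jaws(); print(manip.current_finger_gap(),manip.current_force(),manip.current_tool_pos())
manip.servo_line([*xy,.085],vel=.2); 
manip.move_pose([.415,.305,.15],down(np.radians(-125))); manip.sleep(.2)
print(manip.current_clock(),manip.current_q())
import pickle
c,im=snap(viewer,'wrist','w17'); pickle.dump(c,open('w17.pkl','wb'))
snap(viewer,'top','t17'); s=snap(viewer,'scene','s17')
cv2.imwrite('pics/l17.png',ortho(c,im,.43,.308,.07,.014,.00035))
cv2.imwrite('pics/s17z.png',cv2.resize(cv2.imread('pics/s17.png')[230:360,200:500],None,fx=2.6,fy=2.6,interpolation=2))
E
```

```text
setdown z 0.0101 f [0.06 0.74 4.67] [ 0.62235481 -0.03487209  0.01045843]
0.09154197041979534 [-0.14672309  0.66514823  1.17849248] [ 0.62201983 -0.03493191  0.01011225]
49.9583 [-1.42042125  0.39548144  0.90985004  1.96334189 -0.37930231  0.96231296
 -2.5093959 ]
```

View pics/s17z.png

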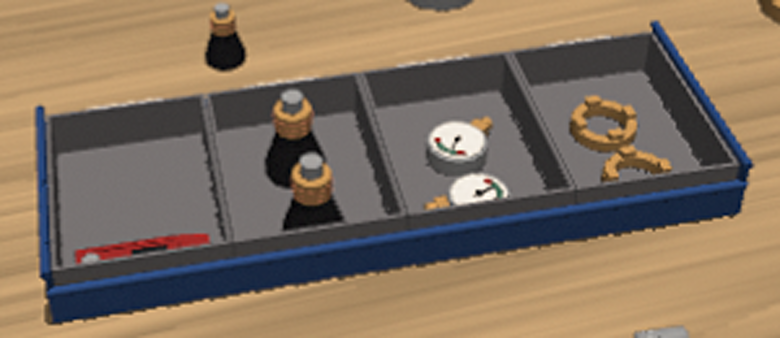

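View pics/w17.png

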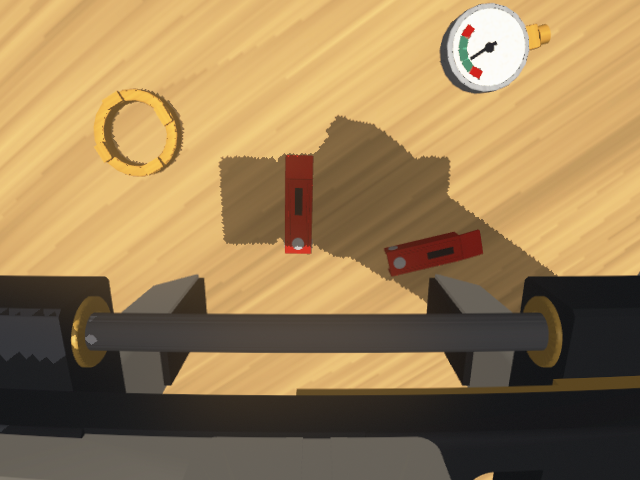

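View pics/l17.png

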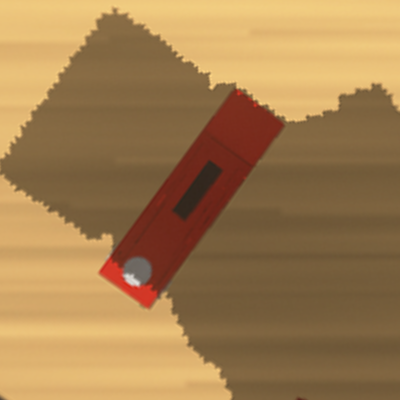

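```bash
python3 - <<'E'
import cv2,numpy as np
a=cv2.imread('pics/s17.png'); b=cv2.imread('pics/w17.png'); w=cv2.imread('pics/scene0.png')
cv2.imwrite('pics/z17.png',np.vstack([cv2.resize(w[170:220,375:475],(700,290),interpolation=2) ,cv2.resize(b[150:270,270:490],(700,300),interpolation=2)]))
E
```

```text
(no output)
```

View pics/z17.png

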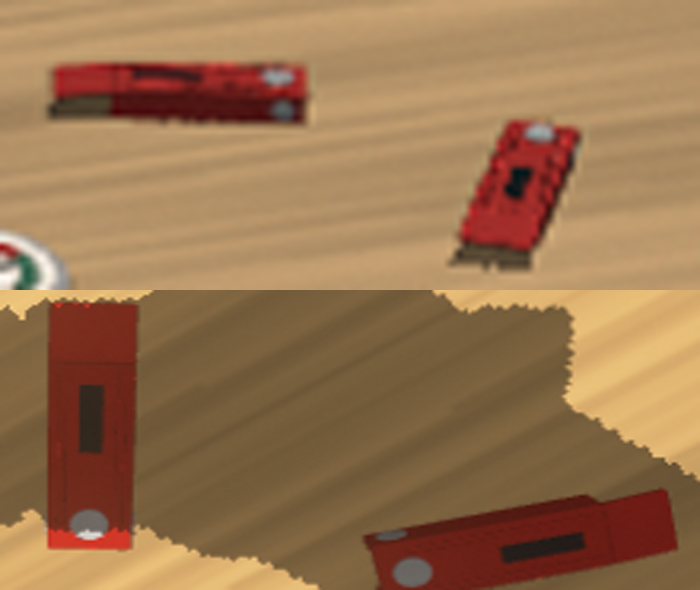

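```bash
python3 - <<'E'
from bench import manip, effector, viewer
from h import *
p=[.4267,.3135]; psi=np.radians(53.6)
print(manip.solve_ik([*p,.05],down(psi)).round(2))
manip.move_pose([*p,.05],down(psi)); print(manip.current_q().round(2),manip.current_clock())
manip.servo_line([*p,-.0238],vel=.15); manip.sleep(.2)
print(manip.current_tool_pos()-[*p,-.0238])
c,im=snap(viewer,'wrist','w18')
xy=b2w('lever',-.0112,.0)
for k in (0,-np.pi):
  q=manip.solve_ik([*xy,.05],down(BY+np.radians(40)+k)); print(None if q is None else q.round(2))
E
```

```text
[-0.78  0.45  0.12  1.98 -0.08  0.72  0.32]
[-0.79  0.45  0.12  1.98 -0.08  0.72  0.32] 52.5083
[0.00087509 0.00069468 0.00112171]
[ 0.04  0.61  0.19  1.7  -0.15  0.84  0.92]
[-0.61  1.13  1.35  1.72 -1.16  1.31 -1.5 ]
```

View pics/w18.png

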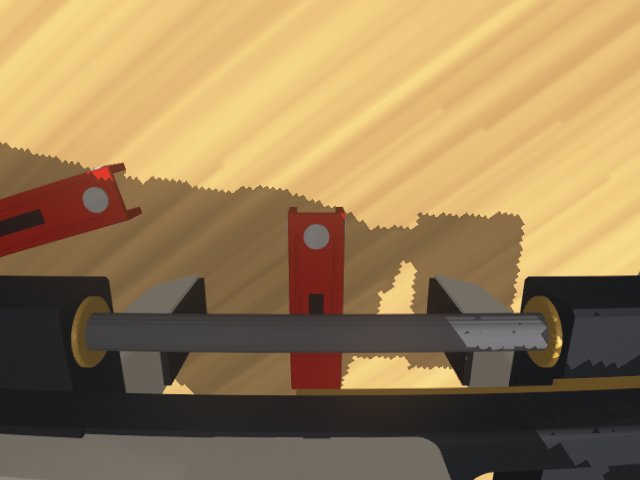

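```bash
python3 - <<'E'
from bench import manip, effector, viewer
from h import *
p=[.4267,.3135]
manip.servo_line([*p,-.0245],vel=.05); manip.sleep(.2)
print(manip.current_tool_pos())
effector.close(20); print('gap',manip.current_finger_gap(),manip.current_tool_pos())
manip.servo_line([*p,.07],vel=.2); print('gap',manip.current_finger_gap())
xy=b2w('lever',-.0112,.0)
manip.move_pose([*xy,.07],down(BY+np.radians(40))); manip.servo_line([*xy,.035],vel=.15); manip.sleep(.2)
print(manip.current_tool_pos()-[*xy,.035],manip.current_finger_gap(),manip.current_clock())
c,im=snap(viewer,'wrist','w19'); cv2.imwrite('pics/w19o.png',overlay(c,im)); 
E
```

```text
[ 0.42670161  0.31348404 -0.02449895]
gap 0.02097529236613629 [ 0.42678751  0.31353744 -0.02446658]
gap 0.021622669230284334
[ 9.53451096e-04 -4.66032388e-05  1.13857425e-03] 0.02158198332611084 57.95
```

View pics/w19o.png

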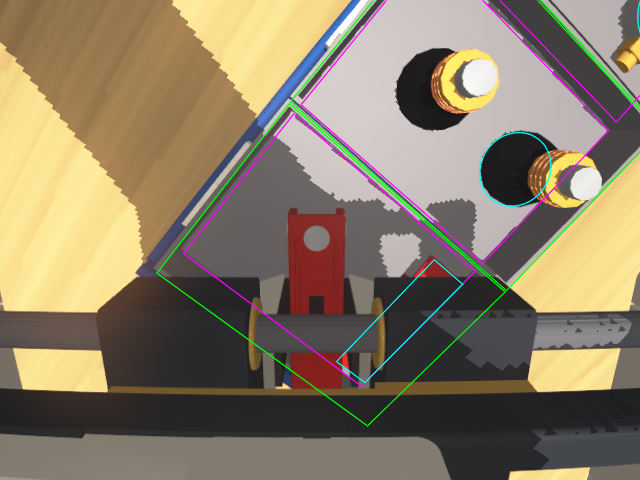

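View pics/w19.png

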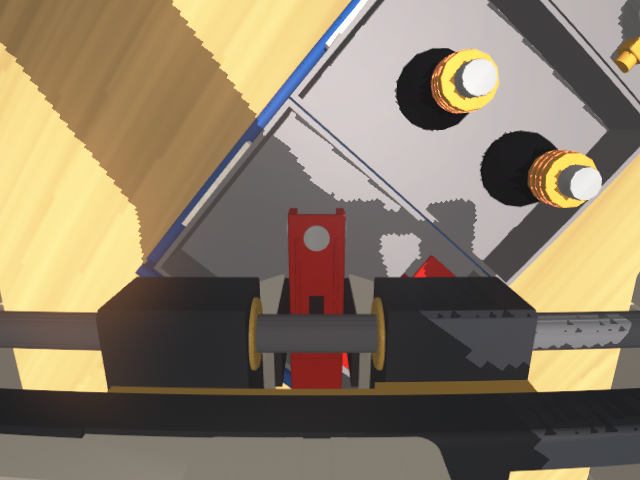

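```bash
python3 - <<'E'
from bench import manip, effector, viewer
from h import *
xy=b2w('lever',-.0112,.0)
manip.servo_line([*xy,-.013],vel=.12); manip.sleep(.2)
setdown(manip,xy,-.0162,-.0215,fth=3)
manip.sleep(.1)
print(manip.current_tool_pos()-[*xy,0],manip.current_finger_gap(),manip.current_clock())
c,im=snap(viewer,'wrist','w20'); cv2.imwrite('pics/w20o.png',overlay(c,im)); snap(viewer,'scene','s20')
E
```

```text
setdown z -0.019399999999999994 f [-2.03  0.41  6.85] [ 0.62390569 -0.14035897 -0.01851238]
[ 2.03013317e-04 -4.63340197e-05 -1.85119608e-02] 0.021678691544716393 60.0833
```

View pics/w20o.png

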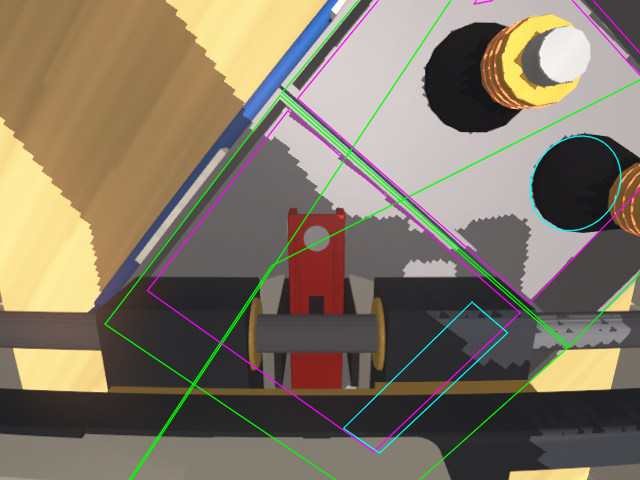

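Contact came at the expected height with the lever flat on the floor. Releasing.

```bash
python3 - <<'E'
from bench import manip, effector, viewer
from h import *
xy=b2w('lever',-.0112,.0)
effector.open_jaws(); print(manip.current_finger_gap(),manip.current_force(),manip.current_tool_pos()-[*xy,0])
snap(viewer,'wrist','w21')
manip.servo_line([*xy,.06],vel=.15); 
manip.move_pose([.56,-.10,.22],down(BY-np.pi/2)); manip.sleep(.3)
print(manip.current_clock())
snap(viewer,'wrist','w22')
E
```

```text
0.09198297902386447 [0.07460602 2.06460529 1.44728523] [ 0.00028499  0.00088622 -0.01929042]
64.2833
```

View pics/w21.png

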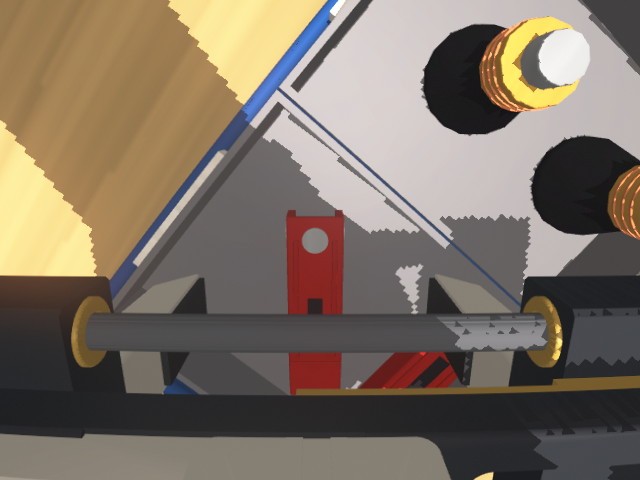

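View pics/w22.png

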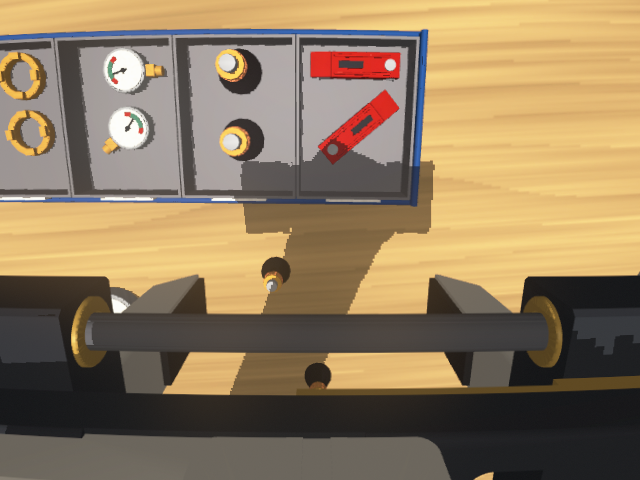

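```bash
python3 - <<'E'
from bench import manip, effector, viewer
from h import *
c,t=snap(viewer,'top','t23'); snap(viewer,'scene','s23')
t0=cv2.imread('pics/top0.png')
d=cv2.absdiff(t,t0).max(2)
for n,(u,v) in {'big_gauge':(258,277),'big_collar':(127,227),'levB':(197,340),'n1':(353,254),'n3':(375,322)}.items():
    print(n,d[v-18:v+18,u-18:u+18].mean().round(1))
cv2.imwrite('pics/f.png',np.vstack([cv2.resize(t[110:350,90:540],(720,384)),]))
E
```

```text
big_gauge 37.8
big_collar 15.0
levB 14.4
n1 37.9
n3 50.1
```

View pics/f.png

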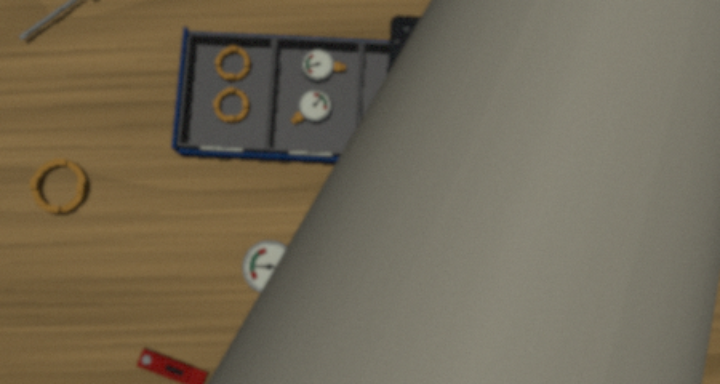

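View pics/s23.png

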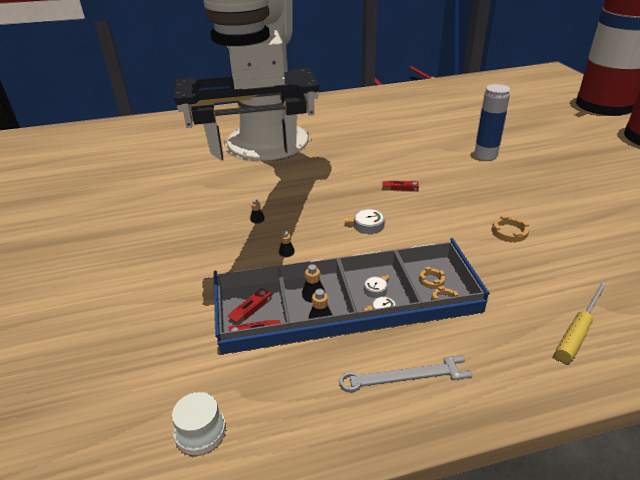

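```bash
python3 - <<'E'
from bench import manip
print(manip.current_clock(),manip.current_force()); print(manip.hand_in())
E
```

```text
64.4333 [-0.36478501 -0.76037249  0.10144936]
the job is handed in; nothing more can be done
None
```

All four parts are in their bins and the job was handed in at 64.4 s; the hand-in gives no verdict. I placed the gauge, collar, nozzle (the 40 mm one) and lever (the one farthest from the base) in that order. Each was lowered until it touched the bin floor and only then released.

**Last checks:** The final scene and wrist pictures show each part on its bin floor beside its twin, the same way up as before. In the scene picture the large gauge, large collar, second lever and two small nozzles sit where they were at the start. The arm was clear of everything.

**What disagreed or went wrong:**
- **Fingertip position:** The real fingertips sit about 33 mm behind the reported TCP. Two cameras showed 31 mm and a light touch on the bench showed 33 mm, so I corrected all heights for it.
- **Collar grasp:** The first grasp held only the teeth and slipped (35 mm gap instead of 44). I set the collar back on the bench and gripped it again lower, at 42.6 mm.
- **Lever angle:** The lever lies at about 50° to the bin's length instead of parallel to the one already there. The jaws only open fully, so they needed the bin's diagonal to open. By my calculation its whole outline is on the free floor.
- **Lever release:** The wrist force read about 2 N as the jaws opened, so a finger may have lightly touched a wall.
- **Top view:** The before/after comparison from the top camera was useless because the arm blocked the view, so I relied on the scene camera.

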